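Tighten the clamp plate of the forming jig in cross order

ROBOT

A 6-joint arm with a two-finger parallel gripper is mounted at the origin on the work surface. World frame = base frame: x ahead of the robot, y to its left, z up, the work surface at z = 0. Lengths are in mm, angles in rad, forces in N, time in s.
With the tool pointing down it reaches from about 275 to 975 mm from the base axis. Payload 8.4 kg.
Tool frame: the origin (TCP) lies on the centre line of the jaws, within the pads' length; the fingertips stand 8 mm ahead of it and the grasp point (between the pads) lies 11 mm behind it (robot.finger_overhang is the z of the fingertips in the tool frame, in mm); z points along the fingers, y is the direction in which the jaws open and shut (so a half turn about z gives the same grasp; the last joint's range is limited). The gripper opens to 92 mm and grips with 3 to 60 N. Pads are 20 mm wide; open, the fingers measure 128 mm over their backs; the gripper's body (75 mm by 189 mm) begins 69 mm behind the grasp point.
Start: joints at [-1.171, 0.353, 1.633, -0, 1.155, -0.002], TCP at [244.421, -575.227, 222.583] pointing down, gripper open.
Joint ranges: [-2.63, 2.63], [-0.92, 2.1], [0.06, 2.66], [-1.3, 4.44], [0, 2.69], [-3.02, 3.02]. Speed limits (rad/s): [2.22, 2.22, 2.79, 3.14, 3.14, 3.14].

INTERFACE

Orientations are given as a unit quaternion [x, y, z, w].
In Python, from station import status, cams, ticket, robot gives the robot as it stands. The module is installed in compiled form; this text tells all that it offers.
- The arm moves only by the shell command python3 -m pendant 'ROWS' [FORCE]. ROWS is JSON, a list of rows, each a list of 3 entries, a list of its own where there are three numbers: the opening, from 0 (shut) to 1 (fully open), then the shift along the world's x, y, z in m, then the turn about the world's z in degrees. In form: [[hand, [tx, ty, tz], turn], ...]. A call has 1 to 10 rows; each row is the pose to reach, as a shift and turn from the pose commanded when the call began; what a row does not reach only later rows make up. A row lasts 1/12 s, in which the tool goes at most 41.7 mm and 7.16 degrees, less where a joint would pass 70% of its speed; a pose out of reach is approached as far as the arm can. A call with a gripper value outside its range is refused whole. The fingers move at their own pace and stop on an object; FORCE is the grip in N (left out, the last holds). Time passes only in rows, so rows that repeat a pose let the fingers close. It gives the time, the measured TCP pose, the force and the opening at its end, in the units of the state.
- status.observe(): the state, without advancing time (a new reading comes with each control period).
- cams.camera(name): name is "side" or "top"; returns a dict with "frame" (480x640x3 uint8, red, green, blue), "camera_matrix" (3x3 intrinsics, pixels), "k1" (the pictures are not rectified: a ray, as slopes to the right and down, at radius r is drawn at 1 + k1 r^2 times it, then the intrinsics apply), "world_from_camera" (4x4, takes a point from camera to world coordinates). Camera axes: x right, y down, z forward; pixel columns grow to the right and rows downward; lengths in mm; the calibration is good to about 2 mm. A picture is of the moment at which its call begins. There is no depth.
- ticket.job_done(): hands the job in, once; it reports no verdict.
Trained networks look in a picture, given as the dict that the camera call returned (one of the last four; its "shot" number tells which), for a name from the list of things; names that differ only in an ending like _2 or _b are one class to them, and where a whole thing is asked for, a point or a joint stands for the part that bears it (a point fixed in the world has none). Each returns a list of dicts, best first, with "score" (0 to 1); they miss things now and then, are a little off and sometimes report something else, mostly with a low value. They report only what shows in the picture. A call takes as long as a camera call.
- cams.recognise(picture, label): "at" ([column, row] in pixels, amid what is visible of it).
- cams.outline_of(picture, label): "mask" (480x640 bool, what is visible of it) and "at" ([column, row] in pixels, amid what is visible of it).
The state is a dict: "time": time; "qpos": joint angles; "dq": joint speeds; "joint_efforts": joint torques, N m; "position": TCP position; "ee_rot": TCP orientation; "force": force on the tool from outside, world axes, zero at the start; "wrist_torque": the same for the moment, N m; "gripper_width": finger opening in mm.
Only numpy, scipy, OpenCV 4.12 (cv2) and the standard library are available. Lean on these libraries where they do the work, as an engineer would, in place of code of your own. Each camera call takes 0.05 s, during which the arm holds its last target. There are 200 camera calls.

TASK

The jig's round clamp plate is being tightened clockwise in cross order, in two passes, and one opposite pair of its four square-headed screws has already had its first pass. Take the T-handled socket wrench from its cup, give the two slack screws their first pass of about an eighth of a turn, then bring all four home, each one followed by its opposite: up to the stop and just firm, so that the washer begins to give but is not crushed. Press gently, keep the gripper off the jig, leave the other things where they are, and at the end stand the wrench upright in its cup again and let go.

Things in the scene. Friction and masses are not known exactly. Their poses are not given: they have to be found in the camera images.
- jig: Forming jig, fixed: aluminium base 190 mm square, 18 mm thick, and a round dark steel clamp plate 184 mm across, its top 30 mm above the bench. Origin: centre of its underside; z up. Four screws on a 65 mm radius circle at 45, 135, 225, 315 degrees from the jig's x axis, counter-clockwise: screw0, 1, 2, 3 (0 is opposite 2, 1 opposite 3). A loose brass die stands in the middle of the plate.
- wrench: T-handled socket wrench, about 0.35 kg, standing upright in its cup. Origin: centre of its foot (the socket's mouth); z up the shank, x along the T bar. T bar 84 long (x), 22 thick (y), 24 tall mm, middle 95 mm above the origin; 18 mm round shank below it. Socket: 32 mm square outside, 22 mm square inside, 22 mm deep, open downward, sides along x and y: it fits every quarter turn.
- stand: Fixed round cup that holds the wrench. Origin at the centre of its underside; 90 mm wide foot, cup outside 66 mm and inside 56 mm wide, rim 26 mm and inner floor 10 mm above the origin. The wrench stands in it at any yaw, its origin 10 mm above the cup's origin.
- screw0_top (a point): Centre of the top of the square head, 50 mm above the bench; x, y along its sides, turning with it. Head 20 mm square, 12 mm tall (top 1 mm bevelled to 18 mm) on a 38 mm round flange, top 38 mm above the bench, on which the seated wrench's mouth rests. A flange nose 8 mm wide, reaching 30 mm from the axis, points along the head's +y. The socket has about 6 degrees of play each way.
- screw0_nose (a point): Point on the nose of this screw's flange, 27 mm from its axis. Clockwise angle of the nose from the jig's +y, seen from above: -0.2 to 0.35 rad at the start if slack, 0.45 to 1.05 if it has had its first pass. It stops at a small upright pin, whose place differs from screw to screw: 1.5 to 1.9 rad. The screw needs about 0.3 N m to turn up to the stop and stays where it is left.
- crush0 (a joint): How far (rad) the crush washer under the screw has been turned down: 0 until the screw is on its stop; then the washer gives at about 0.8 N m and stays. Tight and home: more than 0.02; crushed, spoilt: more than 0.16.
- screw1_top (a point): Centre of the top of the square head of this screw, as screw0.
- screw1_nose (a point): Point on the nose of this screw's flange, as screw0_nose.
- crush1 (a joint): The same for the crush washer under screw1.
- screw2_top (a point): Centre of the top of the square head of this screw, as screw0.
- screw2_nose (a point): Point on the nose of this screw's flange, as screw0_nose.
- crush2 (a joint): The same for the crush washer under screw2.
- screw3_top (a point): Centre of the top of the square head of this screw, as screw0.
- screw3_nose (a point): Point on the nose of this screw's flange, as screw0_nose.
- crush3 (a joint): The same for the crush washer under screw3.
- die: Brass die on the clamp plate. Bystander.
- mallet: Hammer lying on the bench. Bystander.
- awl: Screwdriver-shaped awl lying on the bench. Bystander.
- brush: Brush lying on the bench. Bystander.
- glue: Jar, 64 mm wide, 100 mm tall. Bystander.
- oil: Amber bottle, 44 mm wide, 120 mm tall. Bystander.
- bush: Flat steel ring, 44 mm wide, lying on the bench. Bystander.
- weight: Steel weight, 54 mm wide, 50 mm tall. Bystander.

How it is judged (in metres and radians):
On the way, in this order (a step that is already met when the one before it is completed fails the run):
1. the wrench is lifted out of its cup (z of wrench in the frame of stand above 0.04 m), for 0.1 s.
2. first pass done: all four noses are between 0.42 and 1.32 rad from the jig's +y (y of screw0_nose in the frame of jig between 0.0527 and 0.0706 m and y of screw1_nose in the frame of jig between 0.0527 and 0.0706 m and y of screw2_nose in the frame of jig between -0.0393 and -0.0213 m and y of screw3_nose in the frame of jig between -0.0393 and -0.0213 m), for 0.1 s.
3. last pass: all four screws are tight on their stops (washers turned down more than 0.02 rad) (value of joint each of crush0, crush1, crush2, crush3 above 0.02 rad), for 0.1 s.
At the end, for the whole second after the job is handed in: All four screws are tight on their stops (each crush washer turned down 0.02 to 0.16 rad) and the released wrench stands still and upright (within 0.1 rad) on the floor of its cup (foot less than 14 mm above the cup's origin, within 8 mm of its centre) (all of step 3 and horizontal distance between wrench and stand below 0.008 m and z of wrench in the frame of stand below 0.014 m and angle between wrench's own z axis and vertical below 0.1 rad and linear speed of wrench below 0.02 m/s and contact force between the fingers and wrench below 0.1 N); the robot touches nothing.
It fails at once if two neighbours are past 1.32 rad while neither opposite is, or one is past 1.32 with another below 0.42 ((y of each of screw0_nose, screw1_nose in the frame of jig below 0.0527 m and y of each of screw2_nose, screw3_nose in the frame of jig above -0.0393 m) or (y of screw1_nose in the frame of jig below 0.0527 m and y of screw2_nose in the frame of jig below -0.0393 m and y of screw3_nose in the frame of jig above -0.0393 m and y of screw0_nose in the frame of jig above 0.0527 m) or (y of each of screw2_nose, screw3_nose in the frame of jig below -0.0393 m and y of each of screw0_nose, screw1_nose in the frame of jig above 0.0527 m) or (y of screw3_nose in the frame of jig below -0.0393 m and y of screw0_nose in the frame of jig below 0.0527 m and y of screw1_nose in the frame of jig above 0.0527 m and y of screw2_nose in the frame of jig above -0.0393 m) or ((y of any of screw0_nose, screw1_nose in the frame of jig below 0.0527 m or y of any of screw2_nose, screw3_nose in the frame of jig below -0.0393 m) and (y of any of screw0_nose, screw1_nose in the frame of jig above 0.0706 m or y of any of screw2_nose, screw3_nose in the frame of jig above -0.0213 m))).
It fails at once if a crush washer is spoilt (turned down more than 0.16 rad) (value of joint any of crush0, crush1, crush2, crush3 above 0.16 rad).
It fails at once if the wrench bears on the jig with more than 100 N in all (contact force between wrench and jig above 100 N).
It fails at once if the gripper or the arm touches the jig or its screws (contact force between any of the arm, the fingers and jig above 1 N).
It fails at once if a bystander is moved more than 20 mm (distance of any of die, mallet, awl, brush, glue, oil, bush, weight from where it was at the start of the episode above 0.02 m).
It also fails if it takes over 72 s, if anything falls off the work surface, if the arm or the gripper's body presses on something with over 40 N, if the wrist force passes 120 N, or if a joint passes its speed limit or range.

## Working session

There is one attempt and no reset: what is moved stays moved. The work goes in short steps, Python scripts to look and compute and a shell command to move; the robot and the scene stay as the last step left them, time stands still between calls to the robot, and variables do not carry over. Pictures are saved under pics/ and viewed, about 8 in all and at most 12, crops included, and the job is handed in when it is done.

```bash
mkdir -p pics; python3 - <<'E'
from station import status,cams
import cv2
s=status.observe();print(s)
for n in("top","side"):
    p=cams.camera(n);cv2.imwrite(f"pics/{n}0.png",p["frame"][:,:,::-1]);print(n,p["camera_matrix"].tolist(),p["k1"],p["world_from_camera"].round(4).tolist())
    for l in("wrench","stand","jig","screw0_top","screw1_top","screw0_nose","die"):
        print(l,[(round(d["score"],2),[round(float(v),1) for v in d["at"]]) for d in cams.recognise(p,l)])
E
```

```text
{'time': 0.0, 'qpos': array([-1.17144102e+00,  3.53631025e-01,  1.63411452e+00,  2.72103435e-07,
        1.15522017e+00, -2.45780925e-03]), 'dq': array([ 0.00157531,  0.00039768, -0.00154235, -0.00109631,  0.00081929,
       -0.00089009]), 'joint_efforts': array([-1.84667078e-03, -5.93839860e+01, -3.34216189e+01,  6.95460825e-02,
        2.33211648e-02, -1.09584230e-04]), 'position': array([ 244.20912288, -574.79066722,  221.88278445]), 'ee_rot': array([ 9.79885849e-01,  1.99557637e-01, -1.35226974e-04, -6.73082517e-04]), 'force': array([-0.51920882,  0.34649465,  0.24429566]), 'wrist_torque': array([-0.05539238,  0.01090009, -0.04285396]), 'gripper_width': 91.72153157157553}
top [[540.5583589465966, 0.0, 322.6777784170604], [0.0, 540.5583589465966, 240.0175051725183], [0.0, 0.0, 1.0]] -0.04507483960948025 [[-0.0112, -0.9825, 0.1862, 323.2862], [-0.9999, 0.0096, -0.0093, -7.9653], [0.0073, -0.1862, -0.9825, 1220.4529], [0.0, 0.0, 0.0, 1.0]]
wrench [(0.87, [193.2, 281.7]), (0.73, [374.3, 229.2]), (0.58, [349.9, 213.1])]
stand [(0.85, [210.9, 291.7])]
jig [(0.79, [377.5, 233.9])]
screw0_top [(0.62, [351.3, 213.3])]
screw1_top [(0.48, [359.0, 253.4])]
screw0_nose [(0.6, [351.6, 213.1]), (0.59, [373.7, 235.0])]
die [(0.69, [359.3, 251.2]), (0.44, [374.3, 228.7])]
side [[453.868003414271, 0.0, 317.62684108721356], [0.0, 453.868003414271, 233.3405668921183], [0.0, 0.0, 1.0]] 0.03385408636652767 [[-0.8606, -0.3712, 0.3486, 259.9097], [-0.5091, 0.617, -0.6001, 536.7543], [0.0077, -0.6939, -0.72, 686.4081], [0.0, 0.0, 0.0, 1.0]]
wrench [(0.96, [298.5, 353.7])]
stand [(0.7, [295.9, 386.3]), (0.7, [320.6, 203.4])]
jig [(0.69, [344.6, 209.0])]
screw0_top [(0.66, [319.4, 205.4])]
screw1_top [(0.69, [362.5, 213.4])]
screw0_nose []
die [(0.7, [157.8, 292.2]), (0.55, [346.2, 193.7])]
```

```bash
python3 - <<'E'
import cv2,numpy as np
t=cv2.imread("pics/top0.png");s=cv2.imread("pics/side0.png")
c=cv2.resize(t[170:300,310:450],None,fx=5,fy=4.6,interpolation=cv2.INTER_CUBIC)
c=cv2.resize(t[175:295,305:445],(700,600),interpolation=cv2.INTER_CUBIC);cv2.imwrite("pics/c1.png",c)
c=cv2.resize(s[140:290,245:445],(800,600),interpolation=cv2.INTER_CUBIC);cv2.imwrite("pics/c2.png",c)
E
```

```text
(no output)
```

View pics/top0.png

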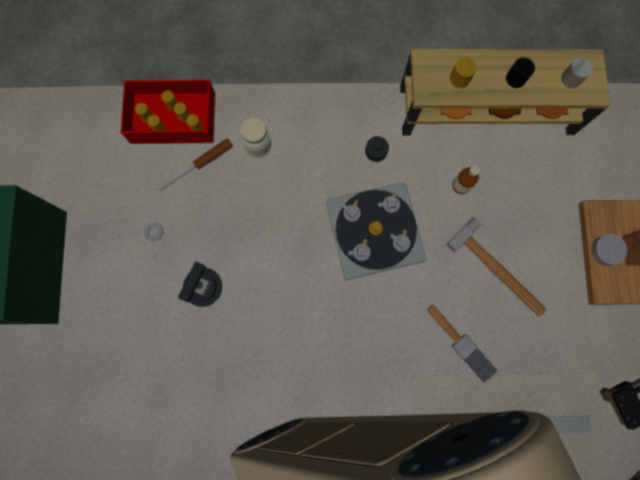

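View pics/side0.png

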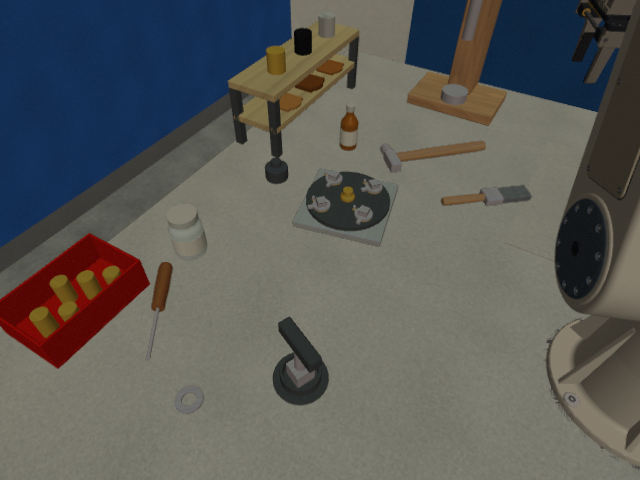

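View pics/c1.png

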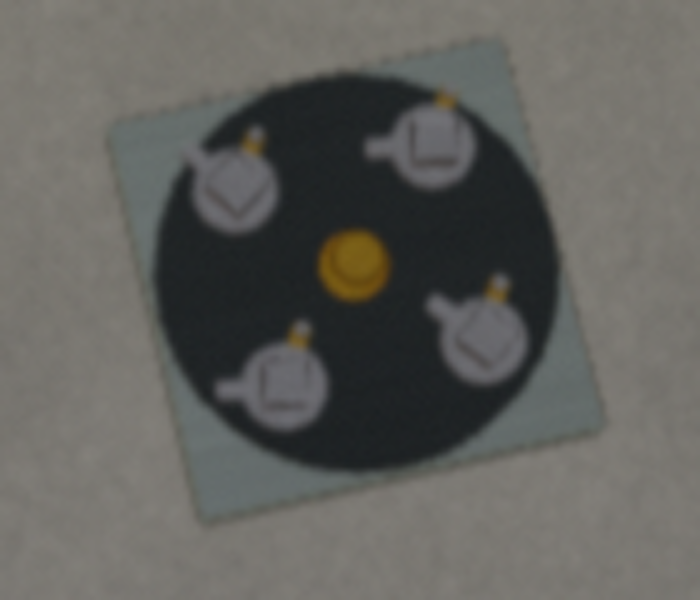

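View pics/c2.png

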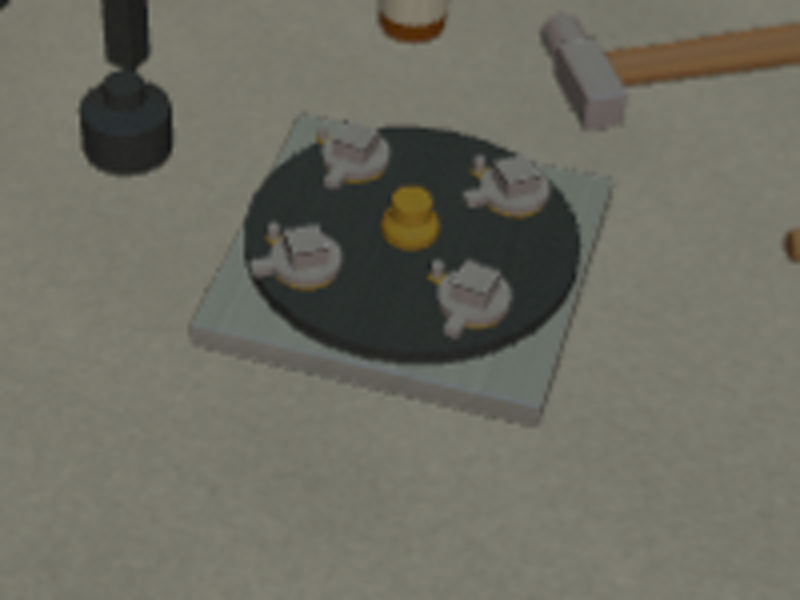

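The jig's yaw is about +13°. Screw 0 is upper left, 1 lower left, 2 lower right and 3 upper right in the top view. The noses of 0 and 2 are further clockwise, so 1 and 3 (at about (361,252) and (391,203)) are the slack pair. The wrench stands at about (202,284). Next I fit rendered models to both pictures.

```bash
cat > fit.py <<'E'
import numpy as np,cv2
from scipy.optimize import minimize
S=6
def proj(cam,P):
    T=np.linalg.inv(np.array(cam["world_from_camera"]));K=np.array(cam["camera_matrix"])
    q=np.asarray(P)@T[:3,:3].T+T[:3,3];s=q[:,:2]/q[:,2:];s=s*(1+cam["k1"]*(s**2).sum(1,keepdims=True))
    return s*[K[0,0],K[1,1]]+K[:2,2]
def circ(r,n=40):
    a=np.linspace(0,2*np.pi,n,endpoint=False);return np.c_[r*np.cos(a),r*np.sin(a)]
def rect(x0,x1,y0,y1): return np.array([[x0,y0],[x1,y0],[x1,y1],[x0,y1]],float)
def R(a): return np.array([[np.cos(a),-np.sin(a)],[np.sin(a),np.cos(a)]])
def ex(xy,z0,z1): return np.r_[np.c_[xy,np.full(len(xy),z0)],np.c_[xy,np.full(len(xy),z1)]]
def screw(k,yaw,c): # axis position in world
    return np.array(c)+R(yaw)@(65*np.array([np.cos(np.pi/4+k*np.pi/2),np.sin(np.pi/4+k*np.pi/2)]))
def jig(p): # x,y,yaw, nose0..3 -> (label, pts)
    c=p[:2];w=lambda xy:xy@R(p[2]).T+c
    out=[(1,ex(w(rect(-95,95,-95,95)),0,18)),(2,ex(w(circ(92)),18,30))]
    sc=[]
    for k in range(4):
        a=p[2]-p[3+k];t=screw(k,p[2],c);l=lambda xy:xy@R(a).T+t
        sc.append((3,ex(l(circ(19)),31,38)));sc.append((3,ex(l(rect(-4,4,10,30)),32,38)))
        sc.append((4,ex(l(rect(-10,10,-10,10)),38,50)));sc.append((3,ex(l(rect(-9.5,9.5,-9.5,9.5)),50,50)))
    return out+sc
def stand(p): # sx,sy,wx,wy,yaw
    c=p[:2];w=lambda xy:xy@R(p[4]).T+p[2:4]
    return [(1,ex(circ(45)+c,0,6)),(1,ex(circ(33)+c,6,26)),(2,ex(circ(28)+c,26,26)),(3,ex(w(rect(-16,16,-16,16)),20,36)),
      (3,ex(w(circ(9)),36,93)),(4,ex(w(rect(-42,42,-11,11)),93,117)),(5,ex(w(rect(-42,42,-11,11)),117,117))]
def resid(cam,shapes,box,show=False):
    x0,x1,y0,y1=box;L=np.zeros(((y1-y0)*S,(x1-x0)*S),np.uint8)
    for l,P in shapes:
        h=cv2.convexHull(((proj(cam,P)-[x0,y0]+.5)*S*16-8).round().astype(np.int32))
        cv2.fillConvexPoly(L,h,int(l),cv2.LINE_8,4)
    I=cam["frame"][y0:y1,x0:x1].astype(float).reshape(-1,3)
    A=np.stack([cv2.GaussianBlur(cv2.resize((L==k).astype(np.float32),(x1-x0,y1-y0),interpolation=cv2.INTER_AREA),(0,0),.7).ravel() for k in range(L.max()+1)],1)
    C=np.linalg.lstsq(A,I,rcond=None)[0];r=I-A@C
    if show: return (A@C).reshape(y1-y0,x1-x0,3)
    return np.minimum(np.abs(r),40).__pow__(2).mean()
def fit(f,p0,sc,n=3):
    p=np.array(p0,float);sc=np.array(sc,float)
    for i in range(n):
        r=minimize(lambda u:f(p+u*sc),np.zeros(len(p)),method="Powell",options=dict(xtol=.02,ftol=1e-5));p=p+r.x*sc
        sc=sc*.5
    return p,r.fun
def ray(cam,px,z):
    T=np.array(cam["world_from_camera"]);K=np.array(cam["camera_matrix"])
    d=(np.array(px)-K[:2,2])/[K[0,0],K[1,1]];s=d.copy()
    for _ in range(5): s=d/(1+cam["k1"]*(s@s))
    v=T[:3,:3]@np.r_[s,1];return T[:3,3]+v*(z-T[2,3])/v[2]
E
cat > m1.py <<'E'
from fit import *
from station import cams
import pickle
cm={n:cams.camera(n) for n in("top","side")};pickle.dump(cm,open("cm0.pkl","wb"))
c=ray(cm["top"],(376,230),30)[:2];w=ray(cm["top"],(206,288),10)[:2];print(c,w)
bx={"top":(315,440,175,285),"side":(285,408,160,250)};bw={"top":(168,230,252,316),"side":(262,340,308,412)}
for n,cam in cm.items():
    p,e=fit(lambda p:resid(cam,jig(p),bx[n]),[*c,.21,.8,.2,.8,.2],[5,5,.1,.2,.2,.2,.2]);print(n,p.round(3),e)
    b=min((fit(lambda p:resid(cam,stand(p),bw[n]),[*w,*w,y],[5,5,5,5,.2]) for y in np.arange(0,3,.6)),key=lambda t:t[1]);print(n,b[0].round(3),b[1])
    for q,B,s in((p,bx[n],jig),(b[0],bw[n],stand)):
        cv2.imwrite(f"pics/fit_{n}_{s.__name__}.png",np.hstack([resid(cam,s(q),B,True),cam["frame"][B[2]:B[3],B[0]:B[1]]]).clip(0,255)[:,:,::-1])
for n in ("top","side"): pass
E
python3 m1.py
python3 - <<'E'
import cv2,numpy as np
r=[cv2.resize(cv2.imread(f"pics/fit_{n}_{s}.png"),(w,290)) for n,s,w in(("top","stand",390),("side","stand",390),("top","jig",400),("side","jig",400))]
cv2.imwrite("pics/fits.png",np.vstack([np.hstack(r[:2]),np.hstack(r[2:])[:, :780]]))
E
```

```text
[ 570.64001937 -139.57545143] [445.65696614 243.55164257]
top [ 5.74993e+02 -1.39930e+02  2.15000e-01  9.61000e-01  1.58000e-01
  8.99000e-01  2.05000e-01] 34.078897022907455
top [449.934 254.084 449.541 253.374   2.725] 37.20703134379635
side [ 5.78134e+02 -1.39077e+02  2.15000e-01  9.58000e-01  1.54000e-01
  9.10000e-01  1.95000e-01] 80.75346341364687
side [452.696 254.748 451.015 256.148   2.708] 51.27949760032131[ WARN:0@11.993] global loadsave.cpp:1063 imwrite_ Unsupported depth image for selected encoder is fallbacked to CV_8U.
```

View pics/fits.png

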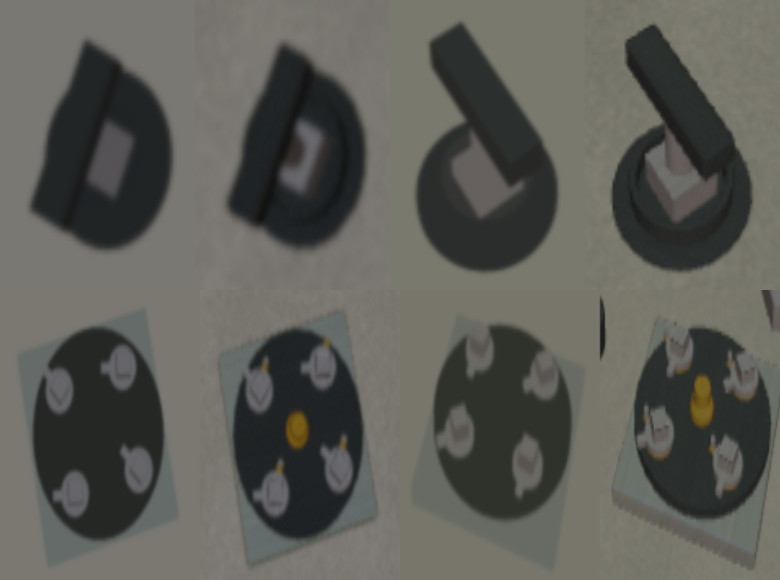

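Both fits match well and differ by about 3 mm, which is within calibration. Averages:
- Jig at (576.5, -139.5), yaw 0.215.
- Noses at about .96, .156, .905 and .20.
- Wrench at (450, 255), bar yaw 155.6°.

I move above the wrench now.

```bash
python3 -m pendant '[[1,[0.206,0.830,-0.055],132.6],[1,[0.206,0.830,-0.055],132.6],[1,[0.206,0.830,-0.055],132.6],[1,[0.206,0.830,-0.055],132.6],[1,[0.206,0.830,-0.055],132.6],[1,[0.206,0.830,-0.055],132.6],[1,[0.206,0.830,-0.055],132.6],[1,[0.206,0.830,-0.055],132.6],[1,[0.206,0.830,-0.055],132.6],[1,[0.206,0.830,-0.055],132.6]]' 60; cat > st.py <<'E'
from station import status
import numpy as np
s=status.observe();x,y,z,w=s["ee_rot"]
print("t",round(s["time"],2),"pos",s["position"].round(1),"yaw",round(np.degrees(np.arctan2(2*(x*y+z*w),1-2*(y*y+z*z))),2),"F",s["force"].round(1),"T",s["wrist_torque"].round(2),"w",round(s["gripper_width"],1),"q6",s["qpos"][5].round(2))
E
python3 st.py
```

```text
time: 1.73
position: [344.6, -169.9, 196.1]
ee_rot: [0.676, 0.737, 0.0, 0.001]
force: [1.3, -0.0, 0.0]
gripper_width: 91.6
t 1.73 pos [ 344.6 -169.9  196.1] yaw 94.96 F [ 1.3 -0.   0. ] T [ 0.   -0.09 -0.  ] w 91.6 q6 -0.55
```

```bash
python3 -m pendant '[[1,[0.1057,0.4247,-0.03],60.6],[1,[0.1057,0.4247,-0.03],60.6],[1,[0.1057,0.4247,-0.03],60.6],[1,[0.1057,0.4247,-0.03],60.6],[1,[0.1057,0.4247,-0.03],60.6],[1,[0.1057,0.4247,-0.03],60.6],[1,[0.1057,0.4247,-0.03],60.6],[1,[0.1057,0.4247,-0.03],60.6],[1,[0.1057,0.4247,-0.03],60.6],[1,[0.1057,0.4247,-0.03],60.6]]';python3 -m pendant '[[1,[0,0.015,0],0],[1,[0,0.015,0],0]]';  python3 st.py
```

```text
time: 2.57
position: [445.0, 234.1, 167.3]
ee_rot: [0.212, 0.977, 0.0, 0.0]
force: [1.8, -1.2, 0.4]
gripper_width: 91.8
time: 2.73
position: [445.4, 250.1, 167.2]
ee_rot: [0.213, 0.977, 0.001, 0.0]
force: [-0.9, -0.7, 0.0]
gripper_width: 91.8
t 2.73 pos [445.4 250.1 167.2] yaw 155.42 F [-0.9 -0.7  0. ] T [-0.03 -0.13  0.01] w 91.8 q6 -0.63
```

```bash
python3 -m pendant '[[1,[0.005,0.0045,-0.03],0.2],[1,[0.005,0.0045,-0.05],0.2],[1,[0.005,0.0045,-0.072],0.2],[1,[0.005,0.0045,-0.072],0.2]]'; python3 st.py; python3 -m pendant '[[0,[0,0,0],0],[0,[0,0,0],0],[0,[0,0,0],0],[0,[0,0,0],0],[0,[0,0,0],0],[0,[0,0,0],0],[0,[0,0,0],0],[0,[0,0,0],0]]' 60; python3 st.py
```

```text
time: 3.07
position: [447.5, 249.0, 92.1]
ee_rot: [0.213, 0.977, -0.002, -0.002]
force: [-1.1, -0.4, 0.3]
gripper_width: 92.0
t 3.07 pos [447.5 249.   92.1] yaw 155.42 F [-1.1 -0.4  0.3] T [-0.01 -0.2   0.02] w 92.0 q6 -0.64
time: 3.73
position: [450.0, 251.3, 95.5]
ee_rot: [0.213, 0.977, 0.0, 0.0]
force: [0.0, 0.7, 0.2]
gripper_width: 40.6
t 3.73 pos [450.  251.3  95.5] yaw 155.45 F [0.  0.7 0.2] T [ 0.03 -0.13 -0.04] w 40.6 q6 -0.64
```

```bash
python3 -m pendant '[[0,[0.0003,0.0035,0],0],[0,[0.0003,0.0035,0],0],[0,[0.0003,0.0035,0],0],[0,[0.0003,0.0035,0],0],[0,[0.0003,0.0035,0],0],[0,[0.0003,0.0035,0],0],[0,[0.0003,0.0035,0],0],[0,[0.0003,0.0035,0],0]]' 60; python3 st.py
```

```text
time: 4.4
position: [450.3, 254.8, 95.3]
ee_rot: [0.213, 0.977, 0.0, 0.0]
force: [-0.1, 1.6, -1.4]
gripper_width: 21.7
t 4.4 pos [450.3 254.8  95.3] yaw 155.44 F [-0.1  1.6 -1.4] T [ 0.35 -0.31  0.01] w 21.7 q6 -0.63
```

```bash
python3 -m pendant '[[0,[0,0,0.03],0],[0,[0,0,0.06],0],[0,[0,0,0.085],0],[0,[0,0,0.085],0]]'; python3 st.py; python3 -m pendant '[[0,[0.008,-0.038,0],-7],[0,[0.016,-0.076,0],-14],[0,[0.024,-0.114,0],-21],[0,[0.032,-0.152,0],-28],[0,[0.040,-0.190,0],-35],[0,[0.048,-0.228,0],-42],[0,[0.056,-0.266,0],-49],[0,[0.064,-0.304,0],-56],[0,[0.070,-0.342,0],-62],[0,[0.0715,-0.3592,0],-62]]'; python3 -m pendant '[[0,[0,0,-0.02],0],[0,[0,0,-0.02],0]]';python3 st.py
```

```text
time: 4.73
position: [452.3, 255.7, 184.5]
ee_rot: [0.213, 0.977, 0.002, 0.002]
force: [0.5, 0.5, -3.5]
gripper_width: 21.6
t 4.73 pos [452.3 255.7 184.5] yaw 155.44 F [ 0.5  0.5 -3.5] T [ 0.1  -0.18  0.02] w 21.6 q6 -0.63
time: 5.57
position: [521.5, -108.4, 179.0]
ee_rot: [0.689, 0.725, -0.001, -0.0]
force: [1.0, 0.3, -3.6]
gripper_width: 21.7
time: 5.73
position: [519.1, -105.4, 156.6]
ee_rot: [0.686, 0.727, -0.002, -0.002]
force: [-1.5, -1.0, -4.4]
gripper_width: 22.0
t 5.73 pos [ 519.1 -105.4  156.6] yaw 93.3 F [-1.5 -1.  -4.4] T [0.04 0.02 0.01] w 22.0 q6 -0.26
```

```bash
python3 -m pendant '[[0,[0,0,0],0],[0,[0,0,0],0],[0,[0,0,0],0]]';python3 st.py; python3 - <<'E'
from station import cams
import cv2,pickle,numpy as np
cm={n:cams.camera(n) for n in("top","side")};pickle.dump(cm,open("cm1.pkl","wb"))
a=cv2.resize(cm["top"]["frame"][165:295,305:445],(400,371));b=cv2.resize(cm["side"]["frame"][120:265,265:415],(400,387))[:371]
cv2.imwrite("pics/h1.png",np.hstack([a,b])[:,:,::-1])
E
```

```text
time: 5.98
position: [521.8, -103.8, 160.6]
ee_rot: [0.685, 0.728, 0.0, -0.0]
force: [0.5, 0.9, -2.6]
gripper_width: 21.6
t 5.98 pos [ 521.8 -103.8  160.6] yaw 93.5 F [ 0.5  0.9 -2.6] T [-0.03 -0.09 -0.  ] w 21.6 q6 -0.26
```

View pics/h1.png

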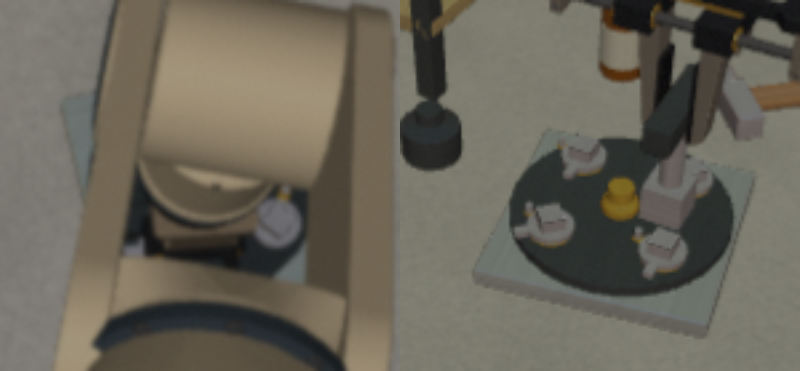

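```bash
cat > held.py <<'E'
from fit import *
JS=[578.134,-139.077,.215,.958,.154,.910,.195]
def held(p,z,jp=JS):
    w=lambda xy:xy@R(p[2]).T+np.array(p[:2])
    return jig(jp)+[(5,ex(w(rect(-16,16,-16,16)),z,z+26)),(6,ex(w(rect(-16,16,-16,16)),z+26,z+26)),(5,ex(w(circ(9)),z+26,z+83)),(7,ex(w(rect(-42,42,-11,11)),z+83,z+107))]
def fitheld(cam,xy,yaw,z,jp=JS,png=None):
    u=proj(cam,[[*xy,z+20]])[0];B=(int(u[0])-16,int(u[0])+16,int(u[1])-24,int(u[1])+20)
    p,e=fit(lambda p:resid(cam,held(p,z+p[3],jp),B),[*xy,yaw,0],[4,4,.1,2])
    if png: cv2.imwrite(png,cv2.resize(np.hstack([resid(cam,held(p,z+p[3],jp),B,True),cam["frame"][B[2]:B[3],B[0]:B[1]]]).clip(0,255).astype(np.uint8)[:,:,::-1],None,fx=6,fy=6))
    return p,e
E
python3 - <<'E'
from held import *;import pickle
cam=pickle.load(open("cm1.pkl","rb"))["side"]
for z0 in (75.5,):
    p,e=fitheld(cam,(521.8,-103.8),np.radians(93.5),z0,png="pics/hf1.png");print(p.round(2),np.degrees(p[2]).round(1),e)
print(screw(1,.215,JS[:2]))
E
```

```text
[ 525.29 -107.21    1.67   -0.96] 95.7 192.8227012927533
[ 523.42440696 -103.97913069]
```

View pics/hf1.png

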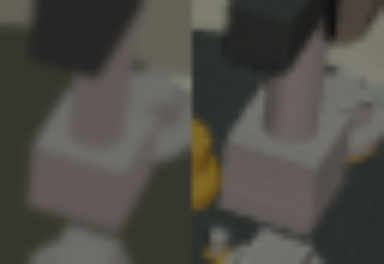

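```bash
python3 - <<'E'
s=open('held.py').read()
s=s.replace("(5,ex(w(rect(-16,16,-16,16)),z,z+26)),","(5,ex(w(rect(-16,16,-16,16)),z,z+26)),(8,ex(w(rect(-16,16,-16,16)[F:F+2]),z,z+26)),").replace("JS=[","F=0\nJS=[").replace("+p[3]","").replace("yaw,0]","yaw]").replace("[4,4,.1,2]","[4,4,.1]")
s=s.replace("B=(int(u[0])-16,int(u[0])+16,int(u[1])-24,int(u[1])+20)","B=(int(u[0])-13,int(u[0])+13,int(u[1])-14,int(u[1])+15)")
open('held.py','w').write(s)
E
python3 - <<'E'
import held;from held import *;import pickle
cam=pickle.load(open("cm1.pkl","rb"))["side"]
for held.F in (0,1,2):
  for z0 in (75.3,) if held.F!=1 else (74.3,75.3,76.3):
    p,e=fitheld(cam,(523.8,-103.8),np.radians(93.5),z0,png=f"pics/hf2{held.F}.png");print(held.F,z0,p.round(2),np.degrees(p[2]).round(1),e)
E
```

```text
0 75.3 [ 525.35 -106.29    1.64] 93.9 82.27140172437403
1 74.3 [ 525.63 -106.96    1.64] 93.9 82.77706793580178
1 75.3 [ 525.35 -106.29    1.64] 93.9 82.27140172437403
1 76.3 [ 524.77 -105.1     1.63] 93.7 82.2120497673148
2 75.3 [ 525.35 -106.29    1.64] 93.9 82.27140172437403
```

```bash
python3 -m pendant '[[0,[-0.001,0.001,-0.01],0],[0,[-0.001,0.001,-0.0196],0],[0,[-0.001,0.001,-0.0196],0],[0,[-0.001,0.001,-0.0196],0]]';python3 st.py; python3 - <<'E'
import held;from held import *;import pickle
from station import cams,status
cam=cams.camera("side");pickle.dump(cam,open("cm2.pkl","wb"));P=status.observe()["position"];print(P)
for z0 in (-1,0,1):
    p,e=fitheld(cam,P[:2],np.radians(93.5),P[2]-85.3+z0,png=f"pics/hf3.png");print(z0,p.round(2),np.degrees(p[2]).round(1),e)
B=(320,400,150,240);cv2.imwrite("pics/s3.png",cv2.resize(np.hstack([cam["frame"][150:230,320:390],resid(cam,held.held(p,P[2]-84.3),(320,390,150,230),True)]).clip(0,255).astype(np.uint8)[:,:,::-1],None,fx=5.5,fy=5.5,interpolation=cv2.INTER_CUBIC))
E
```

```text
time: 6.42
position: [519.9, -103.2, 139.7]
ee_rot: [0.685, 0.728, -0.001, -0.001]
force: [0.6, -0.2, -3.4]
gripper_width: 21.7
t 6.42 pos [ 519.9 -103.2  139.7] yaw 93.46 F [ 0.6 -0.2 -3.4] T [ 0.   -0.07  0.02] w 21.7 q6 -0.26
[ 520.41702092 -103.32731567  140.236259  ]
-1 [ 523.41 -106.99    1.63] 93.2 92.23705732163799
0 [ 523.03 -105.84    1.63] 93.6 92.38725962562854
1 [ 522.57 -104.82    1.63] 93.6 92.45479219621416Traceback (most recent call last):
  File "<stdin>", line 6, in <module>
AttributeError: 'function' object has no attribute 'held'
```

```bash
python3 - <<'E'
from fit import *;import pickle
cm=pickle.load(open("cm0.pkl","rb"))
J={"side":[578.134,-139.077,.215,.958,.154,.910,.195],"top":[574.993,-139.93,.215,.961,.158,.899,.205]}
def one(p,k):
    a=.215-p[2];t=np.array(p[:2]);l=lambda xy:xy@R(a).T+t
    H=rect(-10,10,-10,10)
    o=[(1,ex(l(circ(19)),31,38)),(1,ex(l(rect(-4,4,10,30)),32,38)),(2,ex(l(H),38,50))]
    o+=[(3,ex(l(H[:2]),38,50))] if 1 else []
    return o+[(1,ex(l(rect(-9.5,9.5,-9.5,9.5)),50,50))]
for n,cam in cm.items():
    for k in range(4):
        t=screw(k,.215,J[n][:2]);u=proj(cam,[[*t,42]])[0].round().astype(int)
        p,e=fit(lambda p:resid(cam,one(p,k),(u[0]-13,u[0]+14,u[1]-12,u[1]+13)),[*t,J[n][3+k]],[3,3,.1]);print(n,k,(p[:2]-t).round(2),p[2].round(3),round(e,1))
E
```

```text
top 0 [0.58 0.32] 0.957 186.7
top 1 [ 0.31 -0.12] 0.152 99.0
top 2 [ 0.73 -0.32] 0.868 214.5
top 3 [ 0.84 -0.05] 0.179 315.0
side 0 [0.29 0.27] 0.965 100.2
side 1 [-0.05 -0.48] 0.16 93.8
side 2 [  1.56 -32.91] -0.879 515.1
side 3 [ 16.99 -31.39] 1.523 563.9
```

```bash
python3 -m pendant '[[0,[0.0004,0.0014,-0.003],0],[0,[0.0004,0.0014,-0.005],0],[0,[0.0004,0.0014,-0.007],0],[0,[0.0004,0.0014,-0.008],0],[0,[0.0004,0.0014,-0.008],0]]';python3 st.py
```

```text
time: 6.88
position: [521.0, -102.0, 132.5]
ee_rot: [0.686, 0.728, -0.0, -0.0]
force: [-0.1, -0.5, -3.8]
gripper_width: 21.7
t 6.88 pos [ 521.  -102.   132.5] yaw 93.44 F [-0.1 -0.5 -3.8] T [-0.02 -0.01 -0.01] w 21.7 q6 -0.26
```

```bash
python3 -m pendant '[[0,[0,0,-0.002],0],[0,[0,0,-0.004],0],[0,[0,0,-0.006],0],[0,[0,0,-0.008],0],[0,[0,0,-0.009],0],[0,[0,0,-0.009],0]]';python3 st.py
```

```text
time: 7.38
position: [521.0, -102.1, 123.5]
ee_rot: [0.686, 0.728, -0.0, -0.0]
force: [-0.7, -0.5, -3.2]
gripper_width: 21.6
t 7.38 pos [ 521.  -102.1  123.5] yaw 93.44 F [-0.7 -0.5 -3.2] T [-0.06 -0.09 -0.01] w 21.6 q6 -0.26
```

```bash
python3 -m pendant '[[0,[0,0,0],-4],[0,[0,0,0],-8],[0,[0,0,0],-12],[0,[0,0,0],-16],[0,[0,0,0],-16]]';python3 st.py;python3 -m pendant '[[0,[0,0,0],-4],[0,[0,0,0],-8],[0,[0,0,0],-12],[0,[0,0,0],-16],[0,[0,0,0],-20],[0,[0,0,0],-24],[0,[0,0,0],-28],[0,[0,0,0],-30],[0,[0,0,0],-30]]';python3 st.py
```

```text
time: 7.8
position: [521.4, -102.3, 123.8]
ee_rot: [0.781, 0.625, 0.0, 0.0]
force: [1.0, -1.5, -5.1]
gripper_width: 21.2
t 7.8 pos [ 521.4 -102.3  123.8] yaw 77.29 F [ 1.  -1.5 -5.1] T [-0.36 -0.18  0.15] w 21.2 q6 0.03
time: 8.55
position: [521.7, -102.3, 123.8]
ee_rot: [0.915, 0.403, 0.0, 0.0]
force: [1.1, -2.6, -5.8]
gripper_width: 21.4
t 8.55 pos [ 521.7 -102.3  123.8] yaw 47.5 F [ 1.1 -2.6 -5.8] T [-0.45 -0.46  0.21] w 21.4 q6 0.55
```

```bash
python3 -m pendant '[[0,[0,0,0],5],[0,[0,0,0.008],6],[0,[0,0,0.016],6],[0,[0,0,0.026],6],[0,[0,0,0.036],6],[0,[0,0,0.036],6]]';python3 st.py;python3 -m pendant '[[0,[0.0274,-0.0175,0],7],[0,[0.0547,-0.0351,0],14],[0,[0.08,-0.0515,0],21],[0,[0.1,-0.064,0],28],[0,[0.1094,-0.0702,0],35],[0,[0.1094,-0.0702,0],37.6],[0,[0.1094,-0.0702,-0.008],37.6],[0,[0.1094,-0.0702,-0.016],37.6],[0,[0.1094,-0.0702,-0.016],37.6],[0,[0.1094,-0.0702,-0.016],37.6]]';python3 st.py
```

```text
time: 9.05
position: [522.5, -102.3, 162.5]
ee_rot: [0.893, 0.449, 0.001, 0.001]
force: [0.5, -0.6, -2.9]
gripper_width: 21.8
t 9.05 pos [ 522.5 -102.3  162.5] yaw 53.4 F [ 0.5 -0.6 -2.9] T [-0.03 -0.03  0.05] w 21.8 q6 0.44
time: 9.88
position: [629.5, -171.8, 142.7]
ee_rot: [0.701, 0.713, -0.001, -0.001]
force: [-0.3, 0.8, -2.4]
gripper_width: 21.5
t 9.88 pos [ 629.5 -171.8  142.7] yaw 90.97 F [-0.3  0.8 -2.4] T [-0.01 -0.08 -0.  ] w 21.5 q6 -0.29
```

```bash
python3 -m pendant '[[0,[0,0,0],0],[0,[0,0,0],0]]'; cat > chk.py <<'E'
import sys;from held import *
from station import cams,status
k=int(sys.argv[1]);yaw=float(sys.argv[2]);n=[float(v) for v in sys.argv[3:7]]
cam=cams.camera("side");P=status.observe()["position"];jp=JS[:3]+n;print(P.round(1))
for z0 in (0,1):
    p,e=fitheld(cam,P[:2]+[2,-1.5],np.radians(yaw),P[2]-85.3+z0,jp,f"pics/f{k}.png");s=screw(k,.215,JS[:2]);print(p.round(2),"yaw",np.degrees(p[2]).round(1),"need",(s-p[:2]).round(2),"e",round(e,1))
for m in map(int,sys.argv[7:]):
    t=screw(m,.215,JS[:2]);u=proj(cam,[[*t,42]])[0].round().astype(int);B=(u[0]-14,u[0]+15,u[1]-12,u[1]+14)
    def f(a): q=list(jp);q[3+m]=a;return resid(cam,jig(q),B)
    g=np.arange(-.2,2.2,.05);e=[f(a) for a in g];a=g[np.argmin(e)];h=np.arange(a-.06,a+.06,.01);print("nose",m,round(h[np.argmin([f(x) for x in h])],3),round(min(e),1))
E
python3 chk.py 3 91 .96 .85 .9 .19 1 0
```

```text
time: 10.05
position: [630.6, -172.1, 144.1]
ee_rot: [0.701, 0.713, 0.0, 0.0]
force: [-0.2, 0.3, -3.7]
gripper_width: 22.0
[ 630.7 -172.2  144.2]
[ 633.59 -175.52    1.59] yaw 91.3 need [-0.75  1.35] e 74.1
[ 633.07 -174.31    1.59] yaw 91.0 need [-0.23  0.13] e 74.2
nose 1 0.79 103.9
nose 0 0.96 85.1
```

```bash
python3 -m pendant '[[0,[-0.0004,0.0005,-0.004],0],[0,[-0.0004,0.0005,-0.007],0],[0,[-0.0004,0.0005,-0.009],0],[0,[-0.0004,0.0005,-0.011],0],[0,[-0.0004,0.0005,-0.0115],0],[0,[-0.0004,0.0005,-0.0115],0]]';python3 st.py
```

```text
time: 10.6
position: [630.1, -171.8, 132.0]
ee_rot: [0.701, 0.713, -0.0, -0.0]
force: [-0.3, -0.2, -3.3]
gripper_width: 21.6
t 10.6 pos [ 630.1 -171.8  132. ] yaw 91.04 F [-0.3 -0.2 -3.3] T [ 0.01 -0.07 -0.02] w 21.6 q6 -0.29
```

```bash
python3 -m pendant '[[0,[0,0,-0.002],0],[0,[0,0,-0.004],0],[0,[0,0,-0.006],0],[0,[0,0,-0.008],0],[0,[0,0,-0.0085],0],[0,[0,0,-0.0085],0]]';python3 st.py;python3 -m pendant '[[0,[0,0,0],-4],[0,[0,0,0],-8],[0,[0,0,0],-12],[0,[0,0,0],-16],[0,[0,0,0],-16]]';python3 st.py;python3 -m pendant '[[0,[0,0,0],-4],[0,[0,0,0],-8],[0,[0,0,0],-12],[0,[0,0,0],-16],[0,[0,0,0],-20],[0,[0,0,0],-24],[0,[0,0,0],-28],[0,[0,0,0],-28],[0,[0,0,0],-28]]';python3 st.py; python3 chk.py 3 47 .96 .8 .9 .85 1 3 | grep nose
```

```text
time: 11.1
position: [630.1, -171.8, 123.6]
ee_rot: [0.701, 0.713, -0.0, -0.0]
force: [0.8, -0.1, -2.9]
gripper_width: 21.6
t 11.1 pos [ 630.1 -171.8  123.6] yaw 91.04 F [ 0.8 -0.1 -2.9] T [-0.06 -0.1  -0.01] w 21.6 q6 -0.29
time: 11.52
position: [630.8, -172.1, 123.9]
ee_rot: [0.794, 0.608, 0.0, 0.001]
force: [1.5, -0.9, -5.0]
gripper_width: 21.6
t 11.52 pos [ 630.8 -172.1  123.9] yaw 74.89 F [ 1.5 -0.9 -5. ] T [-0.42 -0.58  0.16] w 21.6 q6 -0.0
time: 12.27
position: [631.0, -172.1, 124.0]
ee_rot: [0.916, 0.401, 0.001, 0.001]
force: [3.4, -2.6, -6.1]
gripper_width: 21.5
t 12.27 pos [ 631.  -172.1  124. ] yaw 47.26 F [ 3.4 -2.6 -6.1] T [-0.61 -0.95  0.14] w 21.5 q6 0.48
nose 1 0.79 102.3
nose 3 0.84 193.7
```

```bash
python3 -m pendant '[[0,[0,0,0],-5],[0,[0,0,0],-10],[0,[0,0,0],-15],[0,[0,0,0],-20],[0,[0,0,0],-25],[0,[0,0,0],-30],[0,[0,0,0],-34],[0,[0,0,0],-36],[0,[0,0,0],-36]]';python3 st.py;python3 -m pendant '[[0,[0,0,0],-2],[0,[0,0,0],-2]]' >/dev/null;python3 st.py;python3 -m pendant '[[0,[0,0,0],-2],[0,[0,0,0],-2]]'>/dev/null;python3 st.py
```

```text
time: 13.07
position: [631.1, -172.3, 124.0]
ee_rot: [0.995, 0.097, 0.001, 0.001]
force: [3.3, -3.6, -6.5]
gripper_width: 21.3
t 13.07 pos [ 631.1 -172.3  124. ] yaw 11.09 F [ 3.3 -3.6 -6.5] T [-0.77 -1.13  0.24] w 21.3 q6 1.11
t 13.23 pos [ 631.  -172.3  124. ] yaw 9.12 F [ 4.3 -3.3 -7.3] T [-0.79 -1.12  0.3 ] w 21.7 q6 1.14
t 13.4 pos [ 631.  -172.3  124. ] yaw 7.12 F [ 4.8 -4.1 -6.3] T [-0.85 -1.16  0.29] w 21.6 q6 1.18
```

```bash
for i in 1; do python3 -m pendant '[[0,[0,0,0],-2],[0,[0,0,0],-2]]' >/dev/null;python3 st.py;python3 -m pendant '[[0,[0,0,0],-2],[0,[0,0,0],-2]]'>/dev/null;python3 st.py;python3 -m pendant '[[0,[0,0,0],-2],[0,[0,0,0],-2]]'>/dev/null;python3 st.py; done
```

```text
t 13.57 pos [ 631.1 -172.3  124. ] yaw 5.12 F [ 5.4 -4.2 -7.6] T [-0.81 -1.17  0.28] w 21.5 q6 1.21
t 13.73 pos [ 631.1 -172.3  124. ] yaw 3.12 F [ 4.8 -3.9 -6.9] T [-0.86 -1.15  0.25] w 21.5 q6 1.25
t 13.9 pos [ 631.1 -172.3  124. ] yaw 1.12 F [ 4.7 -3.9 -6.3] T [-0.85 -1.18  0.26] w 21.7 q6 1.28
```

Nose 3 is at about 1.65 with no stop yet, so I continue.

```bash
python3 -m pendant '[[0,[0,0,0],-2],[0,[0,0,0],-2]]' >/dev/null;python3 st.py;python3 -m pendant '[[0,[0,0,0],-2],[0,[0,0,0],-2]]'>/dev/null;python3 st.py;python3 -m pendant '[[0,[0,0,0],-2],[0,[0,0,0],-2]]'>/dev/null;python3 st.py
```

```text
t 14.07 pos [ 631.1 -172.4  124. ] yaw -0.88 F [ 4.7 -3.1 -6. ] T [-0.85 -1.23  0.26] w 21.4 q6 1.32
t 14.23 pos [ 631.1 -172.4  124. ] yaw -2.88 F [ 4.7 -3.6 -6.8] T [-0.85 -1.19  0.23] w 21.6 q6 1.35
t 14.4 pos [ 631.1 -172.4  124. ] yaw -4.88 F [ 4.5 -3.2 -6. ] T [-0.84 -1.2   0.31] w 21.5 q6 1.39
```

```bash
python3 -m pendant '[[0,[0,0,0],-2],[0,[0,0,0],-2]]' >/dev/null;python3 st.py;python3 -m pendant '[[0,[0,0,0],-2],[0,[0,0,0],-2]]'>/dev/null;python3 st.py;python3 -m pendant '[[0,[0,0,0],-2],[0,[0,0,0],-2]]'>/dev/null;python3 st.py
```

```text
t 14.57 pos [ 631.1 -172.4  124. ] yaw -6.88 F [ 4.2 -3.6 -7.1] T [-0.83 -1.21  0.29] w 21.6 q6 1.42
t 14.73 pos [ 631.1 -172.4  124. ] yaw -8.88 F [ 5.4 -3.9 -6.5] T [-0.86 -1.13  0.28] w 21.1 q6 1.46
t 14.9 pos [ 631.1 -172.4  124. ] yaw -10.88 F [ 4.8 -3.  -6.7] T [-0.84 -1.22  0.27] w 21.7 q6 1.49
```

```bash
python3 chk.py 3 -10 .96 .8 .9 1.8 3; python3 - <<'E'
from station import cams
import cv2
f=cams.camera("side")["frame"][130:250,270:430];cv2.imwrite("pics/s5.png",cv2.resize(f,(800,600),interpolation=cv2.INTER_CUBIC)[:,:,::-1])
E
```

```text
[ 631.1 -172.4  124. ]
[ 6.3492e+02 -1.7751e+02 -2.6000e-01] yaw -15.0 need [-2.08  3.33] e 28.2
[ 6.3434e+02 -1.7638e+02 -2.6000e-01] yaw -15.0 need [-1.49  2.2 ] e 28.1
nose 3 1.81 128.4
```

View pics/s5.png

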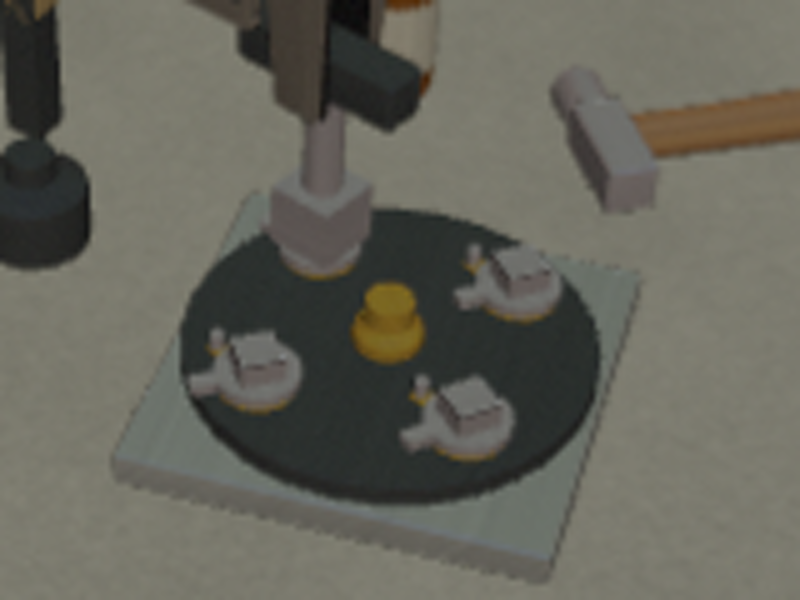

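```bash
python3 -m pendant '[[0,[0,0,0],-2],[0,[0,0,0],-2]]' >/dev/null;python3 st.py;python3 -m pendant '[[0,[0,0,0],-2],[0,[0,0,0],-2]]'>/dev/null;python3 st.py;python3 -m pendant '[[0,[0,0,0],-1.5],[0,[0,0,0],-1.5]]'>/dev/null;python3 st.py
```

```text
t 15.17 pos [ 631.  -172.4  124. ] yaw -12.86 F [ 4.8 -3.5 -7. ] T [-0.84 -1.2   0.44] w 21.5 q6 1.53
t 15.33 pos [ 631.  -172.3  124. ] yaw -14.83 F [ 4.5 -3.4 -7. ] T [-0.78 -1.18  0.74] w 21.6 q6 1.56
t 15.5 pos [ 631.  -172.3  124. ] yaw -16.29 F [ 5.7 -3.1 -6.7] T [-0.85 -1.21  0.77] w 21.6 q6 1.59
```

```bash
python3 -m pendant '[[0,[0,0,0],-1.5],[0,[0,0,0],-2.5],[0,[0,0,0],-2.5]]' >/dev/null;python3 st.py;python3 -m pendant '[[0,[0,0,0],4],[0,[0,0,0],8],[0,[0,0,0.006],8],[0,[0,0,0.014],8],[0,[0,0,0.024],8],[0,[0,0,0.036],8],[0,[0,0,0.036],8],[0,[0,0,0.036],8]]'>/dev/null;python3 st.py; python3 chk.py 3 -10.8 .96 .8 .9 1.9 3 1
```

```text
t 15.75 pos [ 631.1 -172.3  124. ] yaw -18.78 F [ 4.7 -3.1 -6.4] T [-0.83 -1.12  0.76] w 21.5 q6 1.63
t 16.42 pos [ 630.5 -171.8  161. ] yaw -10.96 F [ 0.1  0.5 -4.2] T [ 0.    0.04 -0.04] w 21.5 q6 1.49
[ 630.  -171.6  160.1]
[ 6.3304e+02 -1.7617e+02 -1.5000e-01] yaw -8.7 need [-0.19  1.99] e 110.9
[ 6.3241e+02 -1.7502e+02 -1.5000e-01] yaw -8.6 need [0.44 0.85] e 110.8
nose 3 1.96 138.5
nose 1 0.79 102.7
```

```bash
python3 -m pendant '[[0,[-0.015,0.0096,0],7],[0,[-0.03,0.0192,0],14],[0,[-0.045,0.0288,0],21],[0,[-0.06,0.0384,0],28],[0,[-0.075,0.048,0],35],[0,[-0.09,0.0576,0],42],[0,[-0.1,0.064,0],49],[0,[-0.1083,0.0693,0],56],[0,[-0.1083,0.0693,-0.01],63],[0,[-0.1083,0.0693,-0.02],66.5]]'>/dev/null; python3 -m pendant '[[0,[0,0,0],0],[0,[0,0,0],0],[0,[0,0,0],0]]'>/dev/null;python3 st.py;python3 chk.py 1 55.5 .96 .8 .9 1.96
```

```text
t 17.55 pos [ 521.9 -102.5  139.9] yaw 55.4 F [ 0.4  0.8 -2.9] T [ 0.   -0.01  0.05] w 21.6 q6 0.41
[ 522.1 -102.5  140.1]
[ 524.23 -106.58    0.95] yaw 54.2 need [-0.81  2.6 ] e 156.6
[ 523.81 -105.55    0.93] yaw 53.1 need [-0.39  1.57] e 159.2
```

```bash
python3 -m pendant '[[0,[-0.0002,0.0007,-0.003],0],[0,[-0.0002,0.0007,-0.005],0],[0,[-0.0002,0.0007,-0.007],0],[0,[-0.0002,0.0007,-0.008],0],[0,[-0.0002,0.0007,-0.008],0]]'>/dev/null;python3 st.py
```

```text
t 18.02 pos [ 521.5 -101.7  131.4] yaw 55.53 F [ 0.4  0.2 -3.4] T [-0.08 -0.07 -0.04] w 21.7 q6 0.41
```

```bash
python3 -m pendant '[[0,[0,0,-0.002],0],[0,[0,0,-0.004],0],[0,[0,0,-0.006],0],[0,[0,0,-0.0075],0],[0,[0,0,-0.0075],0]]'>/dev/null;python3 st.py;python3 -m pendant '[[0,[0,0,0],-5],[0,[0,0,0],-10],[0,[0,0,0],-15],[0,[0,0,0],-20],[0,[0,0,0],-20]]'>/dev/null;python3 st.py;python3 -m pendant '[[0,[0,0,0],-5],[0,[0,0,0],-10],[0,[0,0,0],-15],[0,[0,0,0],-20],[0,[0,0,0],-22],[0,[0,0,0],-22]]'>/dev/null;python3 st.py;python3 -m pendant '[[0,[0,0,0],-2],[0,[0,0,0],-2]]' >/dev/null;python3 st.py;python3 -m pendant '[[0,[0,0,0],-2],[0,[0,0,0],-2]]'>/dev/null;python3 st.py
```

```text
t 18.43 pos [ 521.4 -101.7  123.8] yaw 55.54 F [-0.1  0.5 -3.8] T [-0.05 -0.03 -0.02] w 21.7 q6 0.41
t 18.85 pos [ 522.  -102.2  124.2] yaw 35.35 F [ 0.9 -2.6 -5.4] T [-0.69 -0.26  0.1 ] w 21.4 q6 0.76
t 19.35 pos [ 522.1 -102.3  124.3] yaw 13.65 F [ 1.5 -3.5 -7.1] T [-0.93 -0.41  0.19] w 21.3 q6 1.14
t 19.52 pos [ 522.  -102.2  124.3] yaw 11.68 F [ 1.7 -4.  -7.4] T [-1.11 -0.48  0.23] w 21.6 q6 1.17
t 19.68 pos [ 522.  -102.2  124.3] yaw 9.66 F [ 2.4 -4.6 -6.1] T [-1.24 -0.49  0.27] w 21.7 q6 1.21
```

```bash
python3 -m pendant '[[0,[0,0,0],-2],[0,[0,0,0],-2]]' >/dev/null;python3 st.py;python3 -m pendant '[[0,[0,0,0],-2],[0,[0,0,0],-2]]'>/dev/null;python3 st.py;python3 -m pendant '[[0,[0,0,0],-2],[0,[0,0,0],-2]]'>/dev/null;python3 st.py
```

```text
t 19.85 pos [ 522.  -102.2  124.3] yaw 7.66 F [ 1.7 -4.6 -6.9] T [-1.23 -0.46  0.22] w 21.3 q6 1.24
t 20.02 pos [ 522.  -102.3  124.3] yaw 5.66 F [ 1.4 -5.  -6.7] T [-1.23 -0.53  0.24] w 21.4 q6 1.28
t 20.18 pos [ 522.1 -102.3  124.3] yaw 3.67 F [ 2.1 -5.8 -6.2] T [-1.29 -0.52  0.29] w 21.4 q6 1.31
```

```bash
python3 - <<'E'
# baseline steps: stop expected when Tz clearly exceeds 0.35
E
python3 st.py
```

```text
t 20.18 pos [ 522.1 -102.3  124.3] yaw 3.67 F [ 2.1 -5.8 -6.2] T [-1.29 -0.52  0.29] w 21.4 q6 1.31
```

```bash
python3 -m pendant '[[0,[0,-0.0005,0],-2],[0,[0,-0.0005,0],-2]]' >/dev/null;python3 st.py;python3 -m pendant '[[0,[0,0,0],-2],[0,[0,0,0],-2]]'>/dev/null;python3 st.py;python3 -m pendant '[[0,[0,0,0],-2],[0,[0,0,0],-2]]'>/dev/null;python3 st.py
```

```text
t 20.35 pos [ 522.  -102.5  124.3] yaw 1.64 F [ 2.3 -3.4 -5.7] T [-0.95 -0.54  0.27] w 21.8 q6 1.35
t 20.52 pos [ 522.  -102.4  124.3] yaw -0.37 F [ 2.2 -3.9 -7.2] T [-1.03 -0.59  0.28] w 21.1 q6 1.38
t 20.68 pos [ 522.  -102.4  124.3] yaw -2.37 F [ 2.6 -4.  -7.3] T [-1.04 -0.73  0.21] w 21.6 q6 1.42
```

```bash
python3 -m pendant '[[0,[0,0,0],-2],[0,[0,0,0],-2]]' >/dev/null;python3 st.py;python3 -m pendant '[[0,[0,0,0],-2],[0,[0,0,0],-2]]'>/dev/null;python3 st.py;python3 -m pendant '[[0,[0,0,0],-2],[0,[0,0,0],-2]]'>/dev/null;python3 st.py
```

```text
t 20.85 pos [ 521.9 -102.4  124.3] yaw -4.37 F [ 2.7 -4.4 -7.7] T [-1.16 -0.64  0.28] w 21.4 q6 1.45
t 21.02 pos [ 522.  -102.4  124.3] yaw -6.37 F [ 3.  -4.2 -7.1] T [-1.08 -0.64  0.26] w 21.7 q6 1.49
t 21.18 pos [ 521.9 -102.5  124.3] yaw -8.37 F [ 2.1 -5.3 -7.1] T [-1.14 -0.68  0.29] w 21.9 q6 1.52
```

Nose 1 is at about 1.83 and the torque is unchanged. I keep going in the same small steps.

```bash
python3 -m pendant '[[0,[0,0,0],-2],[0,[0,0,0],-2]]' >/dev/null;python3 st.py;python3 -m pendant '[[0,[0,0,0],-2],[0,[0,0,0],-2]]'>/dev/null;python3 st.py;python3 -m pendant '[[0,[0,0,0],-1],[0,[0,0,0],-1]]'>/dev/null;python3 st.py
```

```text
t 21.35 pos [ 521.9 -102.5  124.3] yaw -10.37 F [ 3.7 -3.6 -7.1] T [-1.09 -0.68  0.27] w 21.6 q6 1.56
t 21.52 pos [ 521.9 -102.5  124.3] yaw -12.36 F [ 3.4 -4.4 -7.3] T [-1.15 -0.63  0.36] w 21.6 q6 1.59
t 21.68 pos [ 521.9 -102.5  124.3] yaw -13.3 F [ 2.7 -4.1 -6. ] T [-1.08 -0.65  0.54] w 21.5 q6 1.61
```

```bash
python3 -m pendant '[[0,[0,0,0],-2],[0,[0,0,0],-2]]' >/dev/null;python3 st.py;python3 -m pendant '[[0,[0,0,0],-1],[0,[0,0,0],-2],[0,[0,0,0],-3],[0,[0,0,0],-3]]'>/dev/null;python3 st.py;python3 -m pendant '[[0,[0,0,0],4],[0,[0,0,0],8],[0,[0,0,0.006],8],[0,[0,0,0.014],8],[0,[0,0,0.024],8],[0,[0,0,0.036],8],[0,[0,0,0.036],8],[0,[0,0,0.036],8]]'>/dev/null;python3 st.py
```

```text
t 21.85 pos [ 521.9 -102.4  124.3] yaw -15.34 F [ 2.7 -4.4 -6.2] T [-1.11 -0.63  0.75] w 21.5 q6 1.64
t 22.18 pos [ 521.9 -102.4  124.3] yaw -18.35 F [ 3.5 -4.8 -6.1] T [-1.08 -0.59  0.76] w 21.7 q6 1.69
t 22.85 pos [ 521.9 -102.   161.3] yaw -10.52 F [-0.6 -0.1 -3.6] T [ 0.03  0.06 -0.04] w 21.6 q6 1.56
```

```bash
python3 -m pendant '[[0,[0.01,0.0022,0],7],[0,[0.02,0.0043,0],14],[0,[0.03,0.0065,0],21],[0,[0.045,0.0098,0],28],[0,[0.06,0.013,0],35],[0,[0.075,0.0163,0],42],[0,[0.085,0.0185,0],49],[0,[0.0902,0.0195,-0.01],56],[0,[0.0902,0.0195,-0.02],57.8],[0,[0.0902,0.0195,-0.02],57.8]]'>/dev/null; python3 -m pendant '[[0,[0,0,0],0],[0,[0,0,0],0],[0,[0,0,0],0]]'>/dev/null;python3 st.py;python3 chk.py 0 47.3 .96 1.95 .9 1.96 1 2
```

```text
t 23.93 pos [611.9 -82.8 140.7] yaw 47.26 F [ 0.1  0.4 -3.1] T [-0.06 -0.05  0.01] w 21.2 q6 0.61
[612.  -82.8 140.8]
[614.65 -86.98   0.8 ] yaw 45.9 need [-1.42  2.62] e 81.7
[613.84 -85.6    0.78] yaw 44.9 need [-0.61  1.23] e 85.1
nose 1 1.98 64.4
nose 2 0.89 124.4
```

```bash
python3 -m pendant '[[0,[-0.0003,0.0006,-0.003],0],[0,[-0.0003,0.0006,-0.005],0],[0,[-0.0003,0.0006,-0.007],0],[0,[-0.0003,0.0006,-0.0085],0],[0,[-0.0003,0.0006,-0.0085],0]]'>/dev/null;python3 st.py
```

```text
t 24.4 pos [611.3 -82.1 131.3] yaw 47.33 F [ 0.6 -0.1 -3.3] T [-0.03  0.03  0.03] w 21.4 q6 0.61
```

```bash
python3 -m pendant '[[0,[0,0,-0.002],0],[0,[0,0,-0.004],0],[0,[0,0,-0.006],0],[0,[0,0,-0.0073],0],[0,[0,0,-0.0073],0]]'>/dev/null;python3 st.py;python3 -m pendant '[[0,[0,0,0],-5],[0,[0,0,0],-10],[0,[0,0,0],-15],[0,[0,0,0],-20],[0,[0,0,0],-20]]'>/dev/null;python3 st.py;python3 -m pendant '[[0,[0.0003,-0.0004,0],-5],[0,[0.0003,-0.0004,0],-10],[0,[0.0003,-0.0004,0],-14],[0,[0.0003,-0.0004,0],-14]]'>/dev/null;python3 st.py;python3 -m pendant '[[0,[0,0,0],-2],[0,[0,0,0],-2]]' >/dev/null;python3 st.py;python3 -m pendant '[[0,[0,0,0],-2],[0,[0,0,0],-2]]'>/dev/null;python3 st.py
```

```text
t 24.82 pos [611.3 -82.2 124. ] yaw 47.34 F [ 0.8 -0.  -3.5] T [-0.04 -0.04  0.01] w 21.6 q6 0.61
t 25.23 pos [611.8 -82.5 124.4] yaw 27.15 F [ 0.5 -1.6 -5. ] T [-0.45 -0.23  0.16] w 21.7 q6 0.96
t 25.57 pos [612.  -82.8 124.5] yaw 13.34 F [ 0.3 -1.7 -4.2] T [-0.33 -0.16  0.19] w 21.7 q6 1.2
t 25.73 pos [612.  -82.7 124.4] yaw 11.52 F [ 1.3 -2.1 -4.2] T [-0.4  -0.17  0.26] w 21.7 q6 1.23
t 25.9 pos [612.  -82.7 124.5] yaw 9.49 F [ 2.  -1.1 -5.7] T [-0.45 -0.23  0.19] w 21.4 q6 1.27
```

```bash
python3 -m pendant '[[0,[0,0,0],-2],[0,[0,0,0],-2]]' >/dev/null;python3 st.py;python3 -m pendant '[[0,[0,0,0],-2],[0,[0,0,0],-2]]'>/dev/null;python3 st.py;python3 -m pendant '[[0,[0,0,0],-2],[0,[0,0,0],-2]]'>/dev/null;python3 st.py
```

```text
t 26.07 pos [612.  -82.8 124.5] yaw 7.46 F [ 0.2 -1.4 -5. ] T [-0.52 -0.26  0.25] w 21.4 q6 1.3
t 26.23 pos [612.  -82.7 124.5] yaw 5.45 F [ 1.7 -2.5 -5.5] T [-0.54 -0.24  0.25] w 21.8 q6 1.34
t 26.4 pos [612.  -82.7 124.5] yaw 3.44 F [ 1.8 -2.3 -5.3] T [-0.64 -0.29  0.24] w 21.8 q6 1.37
```

```bash
python3 -m pendant '[[0,[0,0,0],-2],[0,[0,0,0],-2]]' >/dev/null;python3 st.py;python3 -m pendant '[[0,[0,0,0],-2],[0,[0,0,0],-2]]'>/dev/null;python3 st.py;python3 -m pendant '[[0,[0,0,0],-2],[0,[0,0,0],-2]]'>/dev/null;python3 st.py
```

```text
t 26.57 pos [612.  -82.7 124.4] yaw 1.43 F [ 0.5 -2.9 -3.9] T [-0.66 -0.31  0.25] w 21.6 q6 1.41
t 26.73 pos [612.  -82.7 124.5] yaw -0.58 F [ 1.5 -2.2 -5.1] T [-0.72 -0.26  0.24] w 21.7 q6 1.44
t 26.9 pos [612.  -82.7 124.5] yaw -2.58 F [ 1.  -3.6 -6.3] T [-0.75 -0.33  0.27] w 22.0 q6 1.48
```

```bash
python3 -m pendant '[[0,[0,0,0],-2],[0,[0,0,0],-2]]' >/dev/null;python3 st.py;python3 -m pendant '[[0,[0,0,0],-2],[0,[0,0,0],-2]]'>/dev/null;python3 st.py;python3 -m pendant '[[0,[0,0,0],-2],[0,[0,0,0],-2]]'>/dev/null;python3 st.py
```

```text
t 27.07 pos [611.9 -82.7 124.4] yaw -4.58 F [ 1.2 -3.7 -5.5] T [-0.83 -0.37  0.23] w 21.6 q6 1.51
t 27.23 pos [612.  -82.7 124.5] yaw -6.58 F [ 1.2 -4.1 -5.4] T [-0.93 -0.33  0.25] w 21.9 q6 1.55
t 27.4 pos [612.  -82.7 124.5] yaw -8.58 F [ 1.1 -3.3 -5.7] T [-0.95 -0.32  0.31] w 21.5 q6 1.58
```

```bash
python3 -m pendant '[[0,[0,0,0],-2],[0,[0,0,0],-2]]' >/dev/null;python3 st.py;python3 -m pendant '[[0,[0,0,0],-2],[0,[0,0,0],-2]]'>/dev/null;python3 st.py;python3 -m pendant '[[0,[0,0,0],-1],[0,[0,0,0],-1]]'>/dev/null;python3 st.py
```

```text
t 27.57 pos [612.  -82.7 124.5] yaw -10.58 F [ 0.8 -4.8 -5.6] T [-0.97 -0.33  0.22] w 22.2 q6 1.62
t 27.73 pos [612.  -82.7 124.5] yaw -12.58 F [ 1.7 -4.2 -5.1] T [-1.07 -0.36  0.23] w 21.8 q6 1.65
t 27.9 pos [611.9 -82.7 124.5] yaw -13.62 F [ 1.4 -5.7 -6.1] T [-1.09 -0.46  0.27] w 21.6 q6 1.67
```

```bash
python3 -m pendant '[[0,[0,0,0],-2],[0,[0,0,0],-2]]' >/dev/null;python3 st.py;python3 -m pendant '[[0,[0,0,0],-1.5],[0,[0,0,0],-1.5]]'>/dev/null;python3 st.py;python3 -m pendant '[[0,[0,0,0],-1.5],[0,[0,0,0],-1.5]]'>/dev/null;python3 st.py
```

```text
t 28.07 pos [611.9 -82.7 124.5] yaw -15.66 F [ 1.6 -4.2 -5.6] T [-1.11 -0.4   0.45] w 21.5 q6 1.71
t 28.23 pos [611.9 -82.6 124.5] yaw -17.09 F [ 2.4 -3.9 -5.7] T [-1.05 -0.38  0.68] w 21.5 q6 1.73
t 28.4 pos [611.9 -82.6 124.5] yaw -18.58 F [ 1.6 -4.5 -5.5] T [-1.12 -0.43  0.7 ] w 22.0 q6 1.76
```

```bash
python3 -m pendant '[[0,[0,0,0],-1.5],[0,[0,0,0],-2.6],[0,[0,0,0],-2.6]]'>/dev/null;python3 st.py;python3 -m pendant '[[0,[0,0,0],4],[0,[0,0,0],8],[0,[0,0,0.006],8],[0,[0,0,0.014],8],[0,[0,0,0.024],8],[0,[0,0,0.036],8],[0,[0,0,0.036],8],[0,[0,0,0.036],8]]'>/dev/null;python3 st.py
```

```text
t 28.65 pos [611.9 -82.6 124.5] yaw -21.23 F [ 0.7 -3.8 -5.4] T [-1.12 -0.44  0.81] w 21.8 q6 1.8
t 29.32 pos [612.5 -82.4 161.9] yaw -13.3 F [-0.2 -0.2 -4.3] T [ 0.06  0.01 -0.01] w 21.5 q6 1.67
```

```bash
python3 -m pendant '[[0,[-0.004,-0.006,0.006],7],[0,[-0.012,-0.019,0.008],14],[0,[-0.024,-0.037,0.008],21],[0,[-0.036,-0.056,0.008],28],[0,[-0.048,-0.074,0.008],35],[0,[-0.06,-0.093,0.008],42],[0,[-0.068,-0.105,0.004],49],[0,[-0.0704,-0.109,-0.005],56],[0,[-0.0704,-0.109,-0.014],63],[0,[-0.0704,-0.109,-0.02],65]]'>/dev/null; python3 -m pendant '[[0,[0,0,0],0],[0,[0,0,0],0],[0,[0,0,0],0]]'>/dev/null;python3 st.py;python3 chk.py 2 51 1.98 1.95 .89 1.96 0
```

```text
t 30.4 pos [ 541.6 -191.5  140.7] yaw 51.64 F [-0.3  0.3 -4.3] T [-0.03 -0.06 -0.  ] w 22.0 q6 0.33
[ 541.7 -191.5  140.8]
[ 544.29 -196.58    0.87] yaw 49.7 need [-1.25  2.8 ] e 115.8
[ 543.99 -195.75    0.89] yaw 51.2 need [-0.95  1.96] e 120.1
nose 0 2.02 53.4
```

```bash
python3 -m pendant '[[0,[-0.0004,0.0003,-0.003],0],[0,[-0.0004,0.0003,-0.005],0],[0,[-0.0004,0.0003,-0.007],0],[0,[-0.0004,0.0003,-0.0085],0],[0,[-0.0004,0.0003,-0.0085],0]]'>/dev/null;python3 st.py
```

```text
t 30.87 pos [ 541.1 -191.3  131.7] yaw 51.74 F [-0.2 -0.6 -4.4] T [-0.15 -0.17 -0.02] w 21.5 q6 0.33
```

```bash
python3 -m pendant '[[0,[0,0,-0.002],0],[0,[0,0,-0.004],0],[0,[0,0,-0.006],0],[0,[0,0,-0.0075],0],[0,[0,0,-0.0075],0]]'>/dev/null;python3 st.py;python3 -m pendant '[[0,[0,0,0],-5],[0,[0,0,0],-10],[0,[0,0,0],-15],[0,[0,0,0],-20],[0,[0,0,0],-20]]'>/dev/null;python3 st.py;python3 -m pendant '[[0,[0.0003,-0.0004,0],-5],[0,[0.0003,-0.0004,0],-10],[0,[0.0003,-0.0004,0],-15],[0,[0.0003,-0.0004,0],-18],[0,[0.0003,-0.0004,0],-18]]'>/dev/null;python3 st.py;python3 -m pendant '[[0,[0,0,0],-2],[0,[0,0,0],-2]]' >/dev/null;python3 st.py;python3 -m pendant '[[0,[0,0,0],-2],[0,[0,0,0],-2]]'>/dev/null;python3 st.py
```

```text
t 31.28 pos [ 541.1 -191.3  124.1] yaw 51.74 F [ 0.7 -1.3 -4.1] T [-0.16 -0.22 -0.01] w 21.2 q6 0.33
t 31.7 pos [ 541.7 -191.9  124.6] yaw 31.55 F [ 1.6 -3.1 -5.7] T [-0.85 -0.57  0.08] w 21.7 q6 0.68
t 32.12 pos [ 541.8 -192.1  124.6] yaw 13.79 F [ 2.4 -3.4 -5.7] T [-0.82 -0.55  0.2 ] w 21.5 q6 0.99
t 32.28 pos [ 541.8 -192.1  124.6] yaw 11.9 F [ 2.5 -3.9 -5. ] T [-0.91 -0.6   0.24] w 21.7 q6 1.02
t 32.45 pos [ 541.8 -192.1  124.6] yaw 9.87 F [ 2.7 -4.2 -5.6] T [-1.06 -0.61  0.26] w 21.6 q6 1.06
```

```bash
python3 -m pendant '[[0,[0,0,0],-2],[0,[0,0,0],-2]]' >/dev/null;python3 st.py;python3 -m pendant '[[0,[0,0,0],-2],[0,[0,0,0],-2]]'>/dev/null;python3 st.py;python3 -m pendant '[[0,[0,0,0],-2],[0,[0,0,0],-2]]'>/dev/null;python3 st.py
```

```text
t 32.62 pos [ 541.8 -192.1  124.6] yaw 7.85 F [ 2.8 -4.7 -5.8] T [-1.13 -0.68  0.22] w 21.7 q6 1.09
t 32.78 pos [ 541.7 -192.1  124.6] yaw 5.85 F [ 2.4 -4.3 -5.9] T [-1.21 -0.64  0.32] w 21.3 q6 1.13
t 32.95 pos [ 541.7 -192.1  124.6] yaw 3.85 F [ 3.7 -5.1 -5.9] T [-1.17 -0.69  0.26] w 21.3 q6 1.16
```

```bash
python3 -m pendant '[[0,[0.0003,-0.0003,0],-2],[0,[0.0003,-0.0003,0],-2]]' >/dev/null;python3 st.py;python3 -m pendant '[[0,[0,0,0],-2],[0,[0,0,0],-2]]'>/dev/null;python3 st.py;python3 -m pendant '[[0,[0,0,0],-2],[0,[0,0,0],-2]]'>/dev/null;python3 st.py
```

```text
t 33.12 pos [ 541.9 -192.2  124.6] yaw 1.84 F [ 1.7 -3.6 -4.6] T [-0.98 -0.59  0.28] w 21.6 q6 1.2
t 33.28 pos [ 541.9 -192.2  124.6] yaw -0.17 F [ 2.3 -4.6 -4.6] T [-1.07 -0.63  0.29] w 21.7 q6 1.23
t 33.45 pos [ 541.8 -192.2  124.6] yaw -2.17 F [ 2.2 -3.3 -4.5] T [-1.15 -0.61  0.26] w 21.8 q6 1.27
```

```bash
python3 -m pendant '[[0,[0,0,0],-2],[0,[0,0,0],-2]]' >/dev/null;python3 st.py;python3 -m pendant '[[0,[0,0,0],-2],[0,[0,0,0],-2]]'>/dev/null;python3 st.py;python3 -m pendant '[[0,[0,0,0],-2],[0,[0,0,0],-2]]'>/dev/null;python3 st.py
```

```text
t 33.62 pos [ 541.8 -192.2  124.5] yaw -4.17 F [ 2.3 -4.9 -5.4] T [-1.17 -0.59  0.2 ] w 21.3 q6 1.3
t 33.78 pos [ 541.9 -192.2  124.6] yaw -6.17 F [ 2.3 -3.6 -4.9] T [-1.2  -0.61  0.27] w 21.7 q6 1.34
t 33.95 pos [ 541.8 -192.2  124.6] yaw -8.17 F [ 3.1 -4.9 -4.3] T [-1.19 -0.63  0.25] w 21.9 q6 1.37
```

```bash
python3 -m pendant '[[0,[0,0,0],-2],[0,[0,0,0],-2]]' >/dev/null;python3 st.py;python3 -m pendant '[[0,[0,0,0],-2],[0,[0,0,0],-2]]'>/dev/null;python3 st.py;python3 -m pendant '[[0,[0,0,0],-1.5],[0,[0,0,0],-1.5]]'>/dev/null;python3 st.py
```

```text
t 34.12 pos [ 541.9 -192.2  124.6] yaw -10.17 F [ 2.8 -5.2 -5.3] T [-1.18 -0.59  0.22] w 21.5 q6 1.41
t 34.28 pos [ 541.8 -192.2  124.5] yaw -12.15 F [ 3.1 -3.9 -5.4] T [-1.19 -0.68  0.37] w 21.6 q6 1.44
t 34.45 pos [ 541.8 -192.2  124.5] yaw -13.61 F [ 2.7 -4.8 -5. ] T [-1.14 -0.58  0.71] w 21.5 q6 1.47
```

```bash
python3 -m pendant '[[0,[0,0,0],-1.5],[0,[0,0,0],-3],[0,[0,0,0],-4.2],[0,[0,0,0],-4.2]]'>/dev/null;python3 st.py;python3 -m pendant '[[0,[0,0,0],4],[0,[0,0,0],8],[0,[0,0,0.006],8],[0,[0,0,0.014],8],[0,[0,0,0.024],8],[0,[0,0,0.036],8],[0,[0,0,0.044],8],[0,[0,0,0.044],8]]'>/dev/null;python3 st.py;python3 chk.py 2 -10 2.02 1.98 1.98 1.98 2 1 0
```

```text
t 34.78 pos [ 541.8 -192.2  124.5] yaw -17.81 F [ 3.  -4.4 -4.8] T [-1.14 -0.55  0.69] w 21.6 q6 1.54
t 35.45 pos [ 542.7 -192.1  171. ] yaw -9.97 F [ 0.8 -0.9 -3.9] T [ 0.01  0.01 -0.01] w 21.7 q6 1.4
[ 542.3 -192.   169.9]
[ 5.4418e+02 -1.9691e+02 -2.1000e-01] yaw -12.3 need [-1.15  3.12] e 76.6
[ 5.4391e+02 -1.9608e+02 -2.0000e-01] yaw -11.4 need [-0.87  2.29] e 75.8
nose 2 1.98 112.7
nose 1 1.98 64.2
nose 0 2.02 53.3
```

```bash
python3 -m pendant '[[0,[0,0,0.01],7],[0,[-0.004,0.018,0.015],14],[0,[-0.008,0.038,0.015],21],[0,[-0.012,0.058,0.015],28],[0,[-0.016,0.078,0.015],35],[0,[-0.020,0.098,0.015],42],[0,[-0.024,0.118,0.015],49],[0,[-0.028,0.138,0.015],56],[0,[-0.032,0.158,0.015],63],[0,[-0.036,0.178,0.015],70]]'>/dev/null; python3 -m pendant '[[0,[-0.004,0.02,0],7],[0,[-0.008,0.04,0],14],[0,[-0.012,0.06,0],21],[0,[-0.016,0.08,0],28],[0,[-0.020,0.1,0],35],[0,[-0.024,0.12,0],42],[0,[-0.028,0.14,0],49],[0,[-0.032,0.16,0],56],[0,[-0.036,0.18,0],63],[0,[-0.040,0.2,0],70]]'>/dev/null; python3 -m pendant '[[0,[-0.004,0.02,0],7],[0,[-0.008,0.04,0],14],[0,[-0.012,0.06,0],21],[0,[-0.0155,0.0688,0],25.4],[0,[-0.0155,0.0688,0],25.4],[0,[-0.0155,0.0688,0],25.4],[0,[-0.0155,0.0688,0],25.4]]'>/dev/null; python3 st.py
```

```text
t 37.75 pos [450.  254.2 183.2] yaw 155.29 F [-0.4  0.4 -4. ] T [ 0.02 -0.16 -0.02] w 21.5 q6 -0.63
```

```bash
python3 -m pendant '[[0,[0.0003,0.0005,-0.03],0],[0,[0.0003,0.0005,-0.05],0],[0,[0.0003,0.0005,-0.064],0],[0,[0.0003,0.0005,-0.064],0],[0,[0.0003,0.0005,-0.064],0]]'>/dev/null; python3 st.py; python3 - <<'E'
from fit import *
from station import cams,status
cam=cams.camera("side");P=status.observe()["position"];z=P[2]-85.3
def sh(p):
    c=p[:2];w=lambda xy:xy@R(p[4]).T+p[2:4];H=rect(-16,16,-16,16)
    return [(1,ex(circ(45)+c,0,6)),(1,ex(circ(33)+c,6,26)),(2,ex(circ(28)+c,26,26)),(3,ex(w(H),z,z+26)),(4,ex(w(H[2:]),z,z+26)),(5,ex(w(H),z+26,z+26)),(3,ex(w(circ(9)),z+26,z+83)),(6,ex(w(rect(-42,42,-11,11)),z+83,z+107))]
u=proj(cam,[[450,255,20]])[0].astype(int);B=(u[0]-36,u[0]+36,u[1]-28,u[1]+34)
p,e=fit(lambda p:resid(cam,sh(p),B),[452.7,254.7,452,254,np.radians(155)],[2,2,4,4,.1]);print(P,p.round(2),e)
cv2.imwrite("pics/e1.png",cv2.resize(np.hstack([resid(cam,sh(p),B,True),cam["frame"][B[2]:B[3],B[0]:B[1]]]).clip(0,255).astype(np.uint8)[:,:,::-1],None,fx=5,fy=5))
E
```

```text
t 38.17 pos [450.3 254.3 119.1] yaw 155.31 F [ 0.6 -1.5 -2.4] T [ 0.09 -0.16 -0.04] w 22.1 q6 -0.63
[450.92555587 254.867105   119.92433977] [452.73 254.68 452.82 253.22   2.7 ] 85.49161454123467
```

View pics/e1.png

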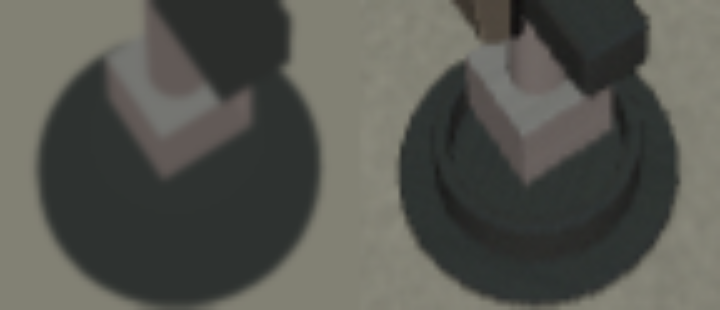

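The wrench is within 1.5 mm of the cup centre. I lower it, release and retreat.

```bash
python3 -m pendant '[[0,[0,0.001,-0.008],0],[0,[0,0.001,-0.015],0],[0,[0,0.001,-0.019],0],[0,[0,0.001,-0.022],0],[0,[0,0.001,-0.023],0],[0,[0,0.001,-0.023],0]]'>/dev/null; python3 st.py
```

```text
t 38.72 pos [450.3 256.3  96.2] yaw 155.44 F [ 0.5 -1.  -3.6] T [ 0.03 -0.09 -0.02] w 21.9 q6 -0.63
```

```bash
python3 -m pendant '[[0,[0,0,-0.0006],0],[0,[0,0,-0.0012],0],[0,[0,0,-0.0012],0]]'>/dev/null; python3 st.py
```

```text
t 38.97 pos [450.6 256.4  95.4] yaw 155.44 F [-0.6 -0.  -4.3] T [ 0.02 -0.15  0.03] w 21.7 q6 -0.63
```

```bash
python3 -m pendant '[[0,[0,0,-0.0005],0],[0,[0,0,-0.001],0],[0,[0,0,-0.001],0]]'>/dev/null; python3 st.py;  python3 -m pendant '[[0.3,[0,0,0],0],[0.3,[0,0,0],0],[0.6,[0,0,0],0],[0.8,[0,0,0],0],[1,[0,0,0],0],[1,[0,0,0],0],[1,[0,0,0],0],[1,[0,0,0],0],[1,[0,0,0],0],[1,[0,0,0],0]]'>/dev/null; python3 st.py
```

```text
t 39.22 pos [450.8 256.6  95.2] yaw 155.44 F [-1.7 -0.3  6.8] T [-0.37  0.46 -0.03] w 21.4 q6 -0.63
t 40.05 pos [450.5 256.3  94.2] yaw 155.44 F [-0.3  0.1  0.2] T [ 0.05 -0.19 -0.01] w 78.9 q6 -0.63
```

```bash
python3 -m pendant '[[1,[0,0,0.02],0],[1,[0,0,0.05],0],[1,[0,0,0.09],0],[1,[0,0,0.12],0],[1,[0.03,-0.03,0.15],0],[1,[0.06,-0.06,0.15],0],[1,[0.09,-0.1,0.15],0],[1,[0.09,-0.13,0.15],0],[1,[0.09,-0.16,0.15],0],[1,[0.09,-0.16,0.15],0]]'>/dev/null; python3 st.py; python3 - <<'E'
from fit import *
from station import cams
for n,B,w in(("side",(262,340,308,412),(452.7,254.7)),("top",(168,230,252,316),(449.9,254.1))):
    cam=cams.camera(n);p,e=fit(lambda p:resid(cam,stand(p),B),[*w,*w,2.71],[2,2,3,3,.1]);print(n,p.round(2),e)
    if n=="side":
        cv2.imwrite("pics/end.png",cam["frame"][:,:,::-1])
        cr=np.hstack([cv2.resize(cam["frame"][160:250,285:408],(400,293)),cv2.resize(cam["frame"][308:412,255:397],(400,293))]);cv2.imwrite("pics/end.png",cr[:,:,::-1])
E
```

```text
t 40.88 pos [540.8  91.3 244.1] yaw 155.25 F [0.5 0.9 0.5] T [ 0.02 -0.16 -0.03] w 91.9 q6 -0.97
side [452.71 254.72 450.94 257.14   2.71] 54.50381525549675
top [443.35 237.   468.64 246.01   2.06] 361.3035878049037
```

View pics/end.png

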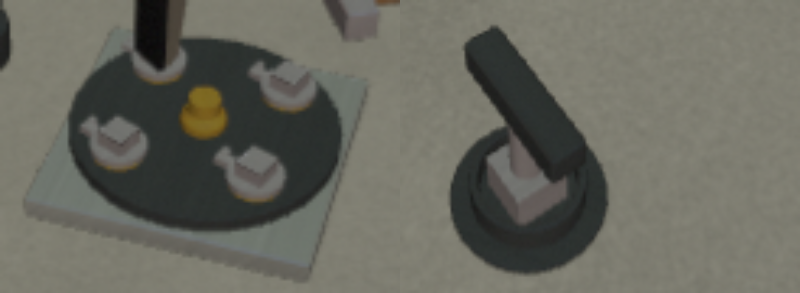

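The wrench is upright in its cup (about 3 mm off centre). Noses 0, 1 and 2 are on their pins, and screw 3 is hidden by a finger here. Handing in.

```bash
python3 -c "
from station import ticket
print(ticket.job_done())"
```

```text
the job is handed in; nothing more can be done
None
```

The job is handed in at about 41 s of the 72 s limit, with no verdict reported. By my readings all four screws are home and the wrench is back in its cup.

- **First pass:** I turned screws 1 and 3, the slack pair, to about 0.8 rad. All four noses were then in the window.
- **Last pass:** I brought them home in the order 3, 1, 0, 2. Each was turned until the torque levelled off at about 0.7–0.8 N m, then 3–5 degrees more. I estimate each washer is turned down 0.05–0.1 rad, but I inferred this from torque and angle and could not read it directly.
- **Noses:** at the end the side camera put them at 2.02, 1.98, 1.98 and 1.96 rad for screws 0 to 3. The last picture shows 0, 1 and 2 on their pins. Screw 3 was hidden behind a finger there, so its value comes from just after it was tightened.
- **Wrench:** it was released upright in its cup, about 3 mm off centre by the side camera, with no force on the gripper and the arm clear. The wrist force stayed below about 12 N in every reading.
- **Checks that failed or disagreed:** the last top-view fit of the wrench failed, with a very large error, probably because the arm blocked the view. The two cameras differed by about 3 mm throughout. The side-camera estimate of the socket's offset above a screw was also off by up to 3 mm, so I trusted the lack of contact force on the way down instead.

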